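Prove the taper fit of a lapping arbor, then break it loose with the drift

ROBOT

A 6-joint arm with a two-finger parallel gripper is mounted at the origin on the work surface. World frame = base frame: x ahead of the robot, y to its left, z up, the work surface at z = 0. Lengths are in m, angles in rad, forces in N, time in s.
With the tool pointing down it reaches from about 0.275 to 0.825 m from the base axis. Payload 4.9 kg.
Tool frame: the origin (TCP) lies midway between the tips of the shut fingers; the grasp point (between the pads) lies 19 mm behind it (bot.grip_depth is the distance from the TCP to the grasp point, in m); z points along the fingers, y is the line along which they close (so a half turn about z gives the same grasp; the last joint's range is limited). The gripper opens to 85 mm and grips with 20 to 120 N. Pads are 22 mm wide; open, the fingers measure 114 mm over their backs; the gripper's body (76 mm by 85 mm) begins 54 mm behind the grasp point. The pads swing forward as they close: fully open they stand 13 mm farther back than shut.
Start: joints at [1.097, 0.326, -0.193, 1.052, 0, 1.437], TCP at [0.183, 0.519, 0.231] pointing down, gripper open.
Joint ranges: [-2.65, 2.65], [-0.97, 1.79], [-1.3, 1.35], [-1.93, 2.1], [-1.47, 1.37], [-3.14, 3.14]. Speed limits (rad/s): [2.57, 2.57, 3.14, 3.14, 3.14, 3.14].

INTERFACE

Orientations are given as a unit quaternion [w, x, y, z].
In Python, from cell import bot gives the robot as it stands. Calls block until the motion is done:
- bot.move_pose(position, orientation): joint-space move of the TCP to a pose.
- bot.move_linear(position, speed=0.15, rotation=None, until_force=None): straight line of the TCP; rotation=None keeps the orientation; speed is the mean speed in m/s. With until_force (N) it stops when the force on the tool has changed by that much, and returns True; else False.
- bot.goto_joints(angles): joint-space move.
- bot.set_gripper(opening, grasp_force=None): opening from 0.0 (shut) to 1.0 (fully open); grasp_force is the grip in N (None keeps the last); returns when the fingers have stopped.
- bot.wait(seconds).
- bot.solve_ik(position, orientation): joint angles nearest the present ones, or None.
- bot.camera(name): name is "scene" or "top" or "wrist"; returns the picture (384x512x3 uint8, red, green, blue); there is no depth.
- bot.calibration(name): a dict with "mtx" (3x3 intrinsics, pixels), "extrinsics" (4x4, takes a point from world to camera coordinates); the wrist camera has in their place "hand_eye" (4x4, takes a point from camera to tool coordinates, whose origin is the TCP and whose axes are the flange's). Camera axes: x right, y down, z forward; pixel columns grow to the right and rows downward; lengths in m; the calibration is good to about 2 mm. A picture is of the moment at which its call begins: read the wrist's pose just before it. calibration takes no time and is no camera call.
A pose or a line that the arm cannot do raises bot.PlanningError and nothing moves.
- bot.close_job(): hands the job in; it is judged then, once.
Trained networks look in the newest picture that a camera, given by its name, has taken for a name from the list of things; names that differ only in an ending like _2 or _b are one class to them, and where a whole thing is asked for, a point or a joint stands for the part that bears it (a point fixed in the world has none). Each returns a list of dicts, best first, with "confidence" (0 to 1); they miss things now and then, are a little off and sometimes report something else, mostly with a low value. They report only what shows in the picture. A call takes as long as a camera call. They do not tell look-alikes from the thing itself.
- bot.search_frame(camera, thing): "bbox" ([left, top, width, height] in pixels, round what is visible of it).
Readings, each from a call of its own:
- bot.read_clock(): time.
- bot.read_joint_positions(): joint angles.
- bot.read_joint_vel(): joint speeds.
- bot.read_joint_efforts(): joint torques, N m.
- bot.read_position(): TCP position.
- bot.read_tool_rot(): TCP orientation.
- bot.read_ft_force(): force on the tool from outside, world axes, zero at the start.
- bot.read_moment(): the same for the moment, N m.
- bot.read_gripper_width(): opening from 0.0 (shut) to 1.0 (fully open).
- bot.read_finger_force(): force on a finger pad.
Only numpy, scipy, OpenCV 4.12 (cv2) and the standard library are available. Lean on these libraries where they do the work, as an engineer would, in place of code of your own. Each camera call takes 0.05 s, during which the arm holds its last target. There are 200 camera calls.

TASK

Try the blue-collared lapping arbor in the blue taper socket: stand it in the bore and seat it with a light push and a twist until its collar is fully down on the socket's top face, never leaning on it with more than about 25 N (straight pushing will not do it, the twist does), and let go of it. Then drive the red-handled drift through the slot under the arbor, pushing on the drift only, until the arbor is broken loose and its collar stands nearly 8 mm up off the face, and leave both like that, the arbor upright in the socket and the drift in the slot. Leave the other things on the bench alone.

Things in the scene. Friction and masses are not known exactly. Their poses are not given: they have to be found in the camera images.
- socket: Blue cast taper socket, fixed to the bench (place and yaw vary). Base 90 (x) x 150 (y) x 30 mm high; on it a tower 56 x 56 mm, its top face 104 mm above the bench. Origin: centre of the underside, on the bore's axis; z up. A bore opens in the tower's top; below it a slot runs through the tower along y. The base sticks out 47 mm at both slot ends, level with its floor.
- socket_face (a point): Centre of the bore at the tower's top face, 104 mm above the bench. The bore is 29 mm wide here and narrows downward at 7 degrees a side; it is lined with six spring-backed steel jaws.
- head (a joint): How far the tower has sunk on its cushion spring (m): 0 at rest at the top stop, growing downward to 4 mm. It stays at 0 until the load on it (the arbor's 6 N weight included) passes 28 N, then gives 1 mm for every further 4 N. Sinking shows that the arbor is being forced.
- slot_floor (a point): On the bore's axis at the slot's floor (30 mm above the bench, level with the base's top). Axes as the socket's: y along the slot, z up. The slot is 17 mm wide (x) and 32 mm high, open at both ends, 56 mm through the tower.
- arbor: Lapping arbor with the BLUE collar, steel, 0.6 kg; starts upright in one of the rack's holes, hung on its collar. Origin: centre of the collar's underside, z up. Below: shank 40 mm long, 31 mm wide at the collar, tapering 7 degrees a side, then a 14 mm round-nosed tang to 64 mm. Collar 54 mm wide, 8 thick; above it a square grip 26 x 26 mm, flats square to x and y, 8 to 52 mm up, a stub to 66.
- arbor_grip (a point): Middle of the arbor's square grip, 30 mm above the collar's underside. In the bore the jaws begin to grip 7 mm before the collar is down and push back more and more. Pushed straight, it still stands 2 to 3 mm up at 35 N; while it is being turned to and fro (about half a radian), 10 to 20 N takes it down in five to ten turns.
- arbor_nose (a point): The tang's nose, 64 mm below the collar; 10 mm above the slot's floor when the collar is down. Keep pressing while the turning stops, else the arbor climbs; after that it stays locked when let go, and pulling it out by hand would take 30 N or more.
- drift: The drift, a wedge key 190 mm long, 0.25 kg, lying on its flat underside. Origin: on the underside, below the grip point of the red handle; x points to the thin tip, z up. The steel ramp is 12 mm wide and rises in a straight line from 6 mm high at x = 148 mm to 22 mm high at x = 43 mm. The handle is a red block from x = -30 to 43 mm, 14 mm wide, 40 mm high.
- drift_tip (a point): The drift's thin tip, at the underside: x = 160 mm, 4 mm high, 8 mm wide. Driven through the slot on its floor, the ramp meets the seated arbor's nose when the tip is about 38 mm past the bore's axis; the handle's front stops at the tower when the tip is 89 mm past it, with the arbor lifted nearly 8 mm. Driving takes 8 to 20 N.
- rack: Wooden block with three holes in a row along its y, 88 mm apart, 85 (x) x 265 (y) x 75 mm high, fixed (place and yaw vary). Origin: centre of its underside. It holds the three arbors in any order.
- arbor_red: Another arbor, straight shank, RED collar, same head sizes, standing in the rack; leave it. Origin: centre of the collar's underside.
- arbor_yellow: Another arbor, straight shank, YELLOW collar, same head sizes, standing in the rack; leave it. Origin: centre of the collar's underside.
- handwheel: Blue valve handwheel, 128 mm wide, 22 mm high, lying at the back of the bench; leave it. Origin: centre of the underside.
- cover: Blue valve cover, a 120 mm disc 22 mm high, at the back of the bench; leave it. Origin: centre of the underside.
- hammer: Hammer lying at the right; leave it.
- grease: Green can with a pale top, 68 mm wide, 90 mm high, at the back left; leave it. Origin: centre of the underside.
Not all that is in view belongs to the job. Leave any purple look-alike of the arbor alone.

How it is judged:
By the outcome, as a careful person would: the job done as asked, in the order asked, and still so for the second after the job is handed in, with the robot touching nothing.
It also fails if it takes over 72 s, if anything falls off the work surface, if the arm or the gripper's body presses on something with over 40 N, if the wrist force passes 120 N, or if a joint passes its speed limit or range.

## Working session

There is one attempt and no reset: what is moved stays moved. The work goes in short steps, each a Python script; the robot and the scene stay as the last script left them, time stands still between calls to the robot, and variables do not carry over. Pictures are saved under pics/ and viewed, at most 13 in all, crops included, and the job is handed in when it is done.

```bash
ls; mkdir -p pics; python3 - <<'E'
from cell import bot
import cv2,numpy as np
ims=[]
for c in("scene","top"):
    im=bot.camera(c); cv2.imwrite(f"pics/{c}0.png",im[:,:,::-1])
    k=bot.calibration(c); print(c,np.round(k["mtx"],1).tolist(),np.round(k["extrinsics"],3).tolist())
    for t in("socket","arbor","drift","rack","arbor_red","arbor_yellow"):
        print(t,[(np.round(d["bbox"]).astype(int).tolist(),round(d["confidence"],2)) for d in bot.search_frame(c,t)][:4])
print(bot.read_clock(),bot.read_tool_rot(),np.round(bot.calibration("wrist")["hand_eye"],3).tolist())
E
```

```text
pics
scene [[487.0, 0.0, 254.9], [0.0, 487.0, 181.7], [0.0, 0.0, 1.0]] [[-0.849, 0.528, -0.016, 0.46], [0.321, 0.49, -0.811, -0.143], [-0.42, -0.694, -0.585, 1.908], [0.0, 0.0, 0.0, 1.0]]
socket [([224, 162, 44, 47], 0.73)]
arbor [([356, 199, 17, 30], 0.9), ([316, 211, 19, 25], 0.88), ([342, 238, 19, 38], 0.63)]
drift [([198, 134, 48, 24], 0.58)]
rack [([281, 188, 66, 77], 0.62)]
arbor_red [([290, 178, 17, 24], 0.59)]
arbor_yellow [([304, 193, 17, 24], 0.73)]
top [[410.9, 0.0, 257.7], [0.0, 410.9, 190.4], [0.0, 0.0, 1.0]] [[-0.011, -1.0, 0.013, 0.06], [-0.993, 0.009, -0.114, 0.573], [0.114, -0.015, -0.993, 1.116], [0.0, 0.0, 0.0, 1.0]]
socket [([249, 172, 59, 39], 0.62), ([185, 112, 46, 42], 0.61)]
arbor [([87, 195, 25, 19], 0.83), ([134, 200, 19, 24], 0.71), ([134, 253, 20, 21], 0.71)]
drift [([378, 184, 8, 63], 0.71), ([134, 199, 22, 23], 0.24)]
rack [([121, 192, 108, 48], 0.82)]
arbor_red [([194, 211, 24, 22], 0.77), ([268, 177, 25, 26], 0.23)]
arbor_yellow [([168, 205, 18, 21], 0.77)]
0.7 [-8.68413529e-06  1.69086053e-01  9.85601292e-01  8.44407010e-06] [[-0.0, -0.951, -0.311, 0.08], [1.0, -0.0, 0.0, -0.001], [-0.0, -0.311, 0.951, -0.142], [0.0, 0.0, 0.0, 1.0]]
```

```bash
python3 - <<'E'
import cv2
a=cv2.imread("pics/top0.png")[90:310,60:420];cv2.imwrite("pics/t1.png",cv2.resize(a,(796,486),interpolation=cv2.INTER_CUBIC))
a=cv2.imread("pics/scene0.png")[90:300,170:400];cv2.imwrite("pics/s1.png",cv2.resize(a,(657,600),interpolation=cv2.INTER_CUBIC))
E
```

```text
(no output)
```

View pics/t1.png

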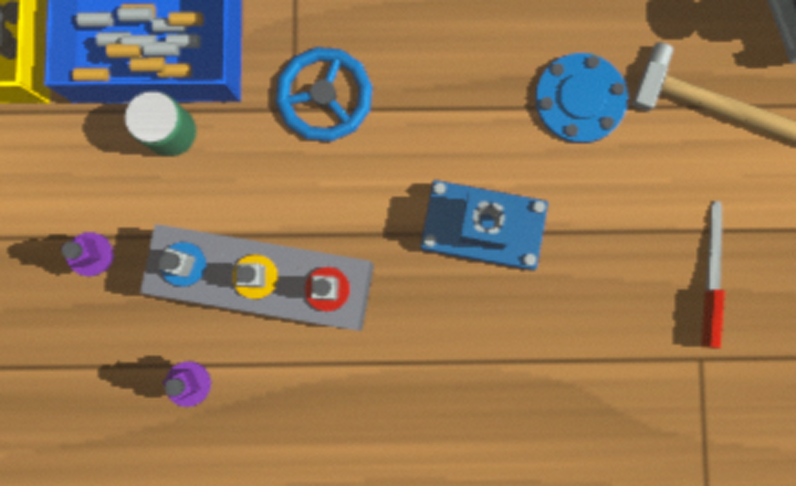

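View pics/s1.png

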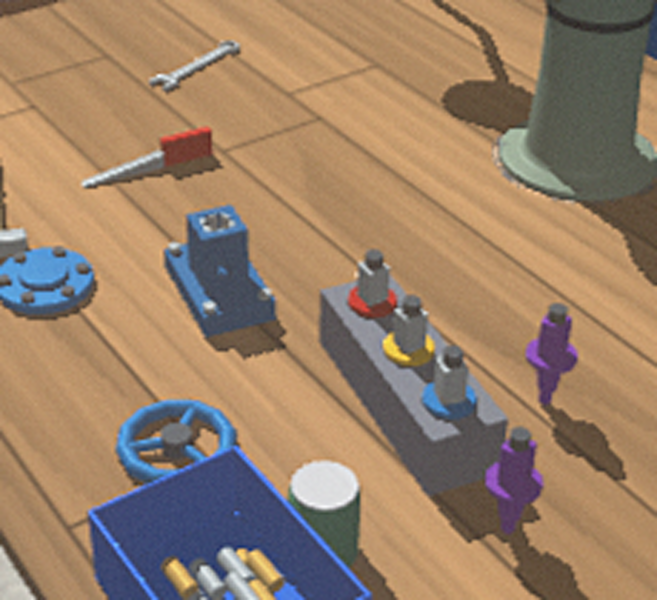

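Choices for the arbor, in top-image pixels: blue-collared in the rack (142,209), purple look-alikes at (100,204) and (145,263), red (207,220) and yellow (175,214). I choose the blue one at (142,209), which is at the grease-can end of the rack. The socket bore is at (281,188) and the drift runs from (383,181) to (383,247). Next I'll take a close view of each with the wrist camera.

```bash
cat > h.py <<'E'
from cell import bot
import cv2,numpy as np
from scipy.spatial.transform import Rotation as Ro
def q(phi,up=0):  # tool down, closing line (tool y) at world angle phi
    a=(phi+np.pi/2)/2; return np.array([0,np.cos(a),np.sin(a),0])
def qR(w): return Ro.from_quat([w[1],w[2],w[3],w[0]]).as_matrix()
def cam(name,pose=None):
    k=bot.calibration(name); K=np.array(k["mtx"])
    if name!="wrist": return K,np.array(k["extrinsics"])
    T=np.eye(4);T[:3,:3]=qR(pose[1]);T[:3,3]=pose[0]
    return K,np.linalg.inv(T@np.array(k["hand_eye"]))
def ray(K,E,px,z):
    d=np.linalg.inv(K)@[px[0],px[1],1.]; R=E[:3,:3]; c=-R.T@E[:3,3]; d=R.T@d
    return c+d*(z-c[2])/d[2]
def proj(K,E,P):
    p=(E[:3,:3]@np.atleast_2d(P).T).T+E[:3,3]; p=p@K.T; return p[:,:2]/p[:,2:]
def shot(name,fn):
    pose=(np.array(bot.read_position()),np.array(bot.read_tool_rot())) if name=="wrist" else None
    im=bot.camera(name); cv2.imwrite(fn,im[:,:,::-1]); 
    if pose: np.savez(fn[:-3]+"npz",p=pose[0],q=pose[1])
    return im,pose
E
python3 - <<'E'
from h import *
K,E=cam("top")
f=lambda x,y,z:ray(K,E,(60+x/2.211,90+y/2.209),z)
for n,a in dict(blue=(181,264,.083),yel=(255,277,.083),red=(326,289,.083),bore=(489,217,.104),b1=(440,187,.035),b2=(541,206,.035),b3=(430,242,.035),b4=(530,260,.035),tip=(716,202,.004),hend=(714,347,.035),hfr=(714,290,.035)).items(): print(n,np.round(f(*a),3))
E
```

```text
blue [0.52  0.362 0.083]
yel [0.504 0.273 0.083]
red [0.488 0.188 0.083]
bore [ 0.571 -0.007  0.104]
b1 [0.618 0.05  0.035]
b2 [ 0.593 -0.078  0.035]
b3 [0.548 0.063 0.035]
b4 [ 0.524 -0.062  0.035]
tip [ 0.6   -0.31   0.004]
hend [ 0.413 -0.289  0.035]
hfr [ 0.484 -0.293  0.035]
```

```bash
python3 - <<'E'
from h import *
r=np.radians
for nm,p in dict(arb=(.52,.362,.23),soc=(.571,-.007,.25),dri=(.47,-.292,.18)).items():
    for d in(-10.5,169.5,79.5,-100.5): 
        s=bot.solve_ik(p,q(r(d))); print(nm,d,None if s is None else np.round(s,2))
bot.move_pose((.52,.362,.24),q(r(-10.5))); 
im,po=shot("wrist","pics/w_arb.png"); print(bot.read_clock())
print([(np.round(d["bbox"]).astype(int).tolist(),round(d["confidence"],2)) for d in bot.search_frame("wrist","arbor")][:4])
E
```

```text
arb -10.5 [0.49 0.48 0.05 1.13 0.   2.25]
arb 169.5 [ 0.49  0.48  0.05  1.13  0.   -0.9 ]
arb 79.5 [0.49 0.48 0.05 1.13 0.   0.67]
arb -100.5 [ 0.49  0.48  0.05  1.13  0.   -2.47]
soc -10.5 [-0.14  0.35 -0.1   1.11  0.    1.61]
soc 169.5 [-0.14  0.35 -0.1   1.11  0.   -1.53]
soc 79.5 [-0.14  0.35 -0.1   1.11  0.    0.04]
soc -100.5 [-0.14  0.35 -0.1   1.11  0.   -3.1 ]
dri -10.5 [-0.69  0.37 -0.26  0.94  0.    1.06]
dri 169.5 [-0.69  0.37 -0.26  0.94  0.   -2.08]
dri 79.5 [-0.69  0.37 -0.26  0.94  0.   -0.51]
dri -100.5 [-0.69  0.37 -0.26  0.94  0.    2.64]
2.1417
[([226, 39, 48, 55], 0.97), ([109, 176, 56, 50], 0.88), ([231, 156, 48, 47], 0.76)]
```

View pics/w_arb.png

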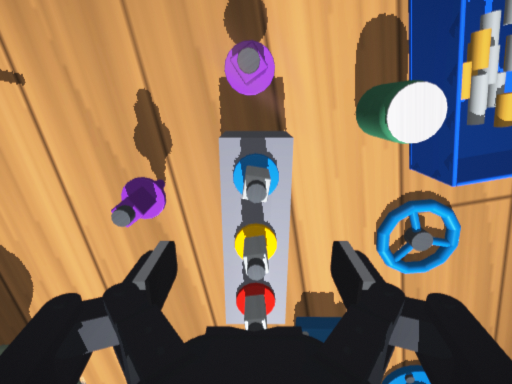

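The wrist picture shows the blue collar at (256,175) in the rack, nearest the end, with purple look-alikes outside the rack at (248,65) and (137,200). I'll measure it and take the close crop.

```bash
cat >> h.py <<'E'
from scipy.optimize import minimize
def circ(x,y,r,zs): 
    t=np.linspace(0,2*np.pi,60,endpoint=False)
    return np.vstack([np.c_[x+r*np.cos(t),y+r*np.sin(t),np.full(60,z)] for z in zs])
def fitcyl(K,E,mask,r,zs,x0):
    c=max(cv2.findContours(mask.astype(np.uint8),cv2.RETR_EXTERNAL,cv2.CHAIN_APPROX_NONE)[0],key=cv2.contourArea)
    b=cv2.boundingRect(c); b=np.array([b[0]-.5,b[1]-.5,b[0]+b[2]-.5,b[1]+b[3]-.5])
    def bb(v): p=proj(K,E,circ(v[0],v[1],r,zs)); return np.r_[p.min(0),p.max(0)]
    s=minimize(lambda v:np.sum((bb(v)-b)**2),x0,method="Nelder-Mead",options=dict(xatol=1e-5))
    return s.x,np.round(bb(s.x)-b,1)
def blue(im,u0,v0,u1,v1):
    h=cv2.cvtColor(im,cv2.COLOR_RGB2HSV); m=(h[...,0]>95)&(h[...,0]<118)&(h[...,1]>130)&(h[...,2]>60)
    k=np.zeros_like(m);k[v0:v1,u0:u1]=m[v0:v1,u0:u1]; return k
E
python3 - <<'E'
from h import *
bot.move_linear((.5,.359,.20),speed=.2)
im,po=shot("wrist","pics/w_arb2.png"); K,E=cam("wrist",po)
u,v=proj(K,E,[.52,.362,.079])[0].astype(int); print(u,v)
m=blue(im,u-50,v-50,u+50,v+50)
print(fitcyl(K,E,m,.027,(.075,.083),(.52,.362)))
u,v=max(u,80),max(v,70)
c=im[v-70:v+80,u-80:u+80]; cv2.imwrite("pics/c_arb.png",cv2.resize(c,None,fx=4,fy=4)[...,::-1]); print(u-80,v-70)
im0=bot.camera("top");K,E=cam("top");m=blue(im0,125,190,160,230)
print(fitcyl(K,E,m,.027,(.075,.083),(.52,.362)))
E
```

```text
273 178
(array([0.52089817, 0.36178697]), array([-0.4, -2.5,  0.5,  2.8]))
193 108
(array([0.52028083, 0.35975909]), array([-1.1, -0.3,  1.1,  0.3]))
```

View pics/c_arb.png

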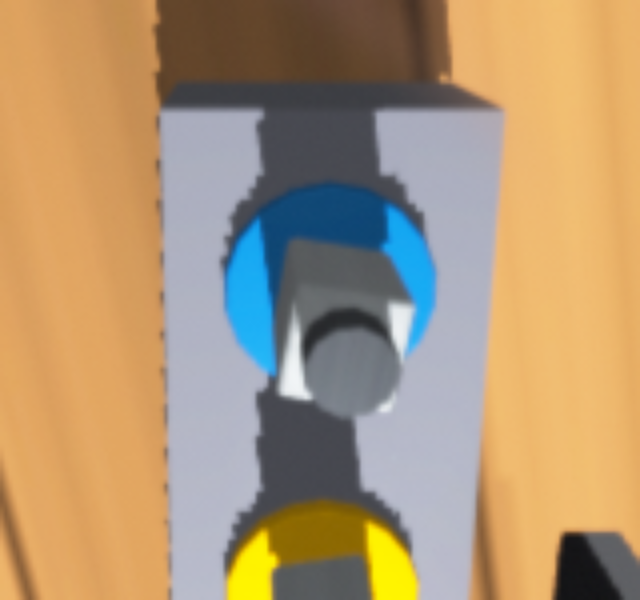

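The crop confirms the blue collar, with its grip turned about 9° clockwise from the rack. Next I'll look at the socket and the drift with the wrist camera before grasping.

```bash
python3 - <<'E'
from h import *
r=np.radians
bot.move_pose((.57,-.007,.24),q(r(-10.5))); ims,p=shot("wrist","pics/w_soc.png")
bot.move_pose((.47,-.295,.16),q(r(84))); imd,p=shot("wrist","pics/w_dri.png")
cv2.imwrite("pics/sd.png",cv2.resize(np.hstack([ims[60:340,110:400],imd[60:340,80:440]]),(800,345),interpolation=cv2.INTER_CUBIC)[...,::-1]); print(bot.read_clock())
E
```

```text
6.0667
```

View pics/sd.png

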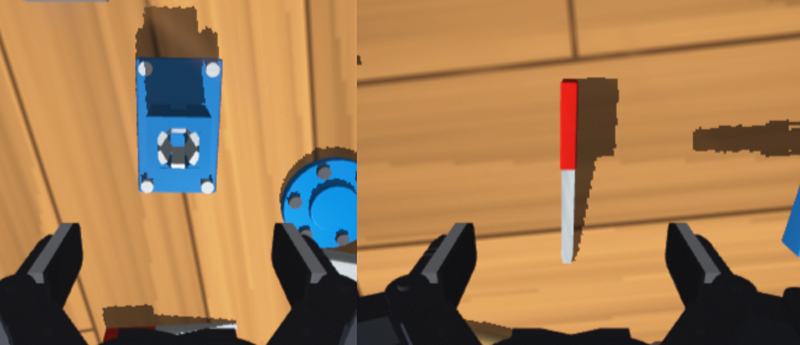

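The left picture shows the socket with its bore near (178,148), aligned with the tool. The right one shows the drift with its red handle above and its tip at (568,262). I'll fit both silhouettes in the wrist and top pictures.

```bash
cat > fit.py <<'E'
from h import *
def box(x0,x1,y0,y1,z0,z1): return np.array([[x,y,z] for x in(x0,x1) for y in(y0,y1) for z in(z0,z1)])
def load(n,wr):
    im=cv2.imread(f"pics/{n}.png")[...,::-1].copy()
    if wr: d=np.load(f"pics/{n}.npz"); return im,cam("wrist",(d["p"],d["q"]))
    return im,cam("top")
def render(parts,v,K,E,S):
    m=np.zeros((384*S,512*S),np.uint8); c,s=np.cos(v[2]),np.sin(v[2]); R=np.array([[c,-s,0],[s,c,0],[0,0,1]])
    for P in parts:
        p=(proj(K,E,P@R.T+[v[0],v[1],0])+.5)*S
        cv2.fillConvexPoly(m,cv2.convexHull(np.round(p).astype(np.int32)),1)
    return m
def fit(views,parts,huef,x0,rad,S=4):
    obs=[]
    for im,(K,E) in views:
        g=cv2.cvtColor(im,cv2.COLOR_RGB2HSV); m=huef(g).astype(np.uint8)
        k=cv2.dilate(render(parts,x0,K,E,1),np.ones((rad,rad),np.uint8)); m=m*k
        n,l,st,_=cv2.connectedComponentsWithStats(m); m=(l==1+np.argmax(st[1:,4])).astype(np.uint8)
        c=cv2.findContours(m,cv2.RETR_EXTERNAL,cv2.CHAIN_APPROX_NONE)[0]; cv2.drawContours(m,c,-1,1,-1)
        obs.append((cv2.resize(m,None,fx=S,fy=S,interpolation=cv2.INTER_NEAREST),K,E))
    def cost(v):
        t=0
        for m,K,E in obs:
            a=render(parts,v,K,E,S); t+=1-(a&m).sum()/(a|m).sum()
        return t
    X=np.array([x0]+[np.array(x0)+d for d in np.diag([.006,.006,.06])])
    s=minimize(cost,x0,method="Nelder-Mead",options=dict(initial_simplex=X,xatol=1e-5,fatol=1e-6))
    return np.r_[s.x[:2],np.degrees(s.x[2])].round(4),round(s.fun,3)
blueh=lambda g:(g[...,0]>95)&(g[...,0]<122)&(g[...,1]>120)
redh=lambda g:((g[...,0]<6)|(g[...,0]>174))&(g[...,1]>170)
SOC=[box(-.045,.045,-.075,.075,0,.03),box(-.028,.028,-.028,.028,.03,.104)]
DRI=[box(-.03,.043,-.007,.007,0,.04)]
E
python3 - <<'E'
from fit import *
T=load("top0",0)
for nm,vs in(("w",[load("w_soc",1)]),("t",[T]),("wt",[load("w_soc",1),T])): print(nm,fit(vs,SOC,blueh,(.571,-.007,-.19),15))
for nm,vs in(("w",[load("w_dri",1)]),("t",[T]),("wt",[load("w_dri",1),T])): print(nm,fit(vs,DRI,redh,(.443,-.292,-.1),11))
E
```

```text
w (array([ 5.70800e-01, -6.20000e-03, -1.17336e+01]), np.float64(0.095))
t (array([ 5.72800e-01, -5.30000e-03, -1.13279e+01]), np.float64(0.357))
wt (array([ 5.7080e-01, -5.5000e-03, -1.1829e+01]), np.float64(0.454))
w (array([ 0.4428, -0.2939, -6.5579]), np.float64(0.078))
t (array([ 0.444 , -0.2956, -1.1999]), np.float64(0.488))
wt (array([ 0.4407, -0.2937, -6.6927]), np.float64(0.58))
```

```bash
python3 - <<'E'
from h import *
r=np.radians; f=lambda:np.round(bot.read_ft_force(),1)
Q=q(r(-19.5))
bot.set_gripper(1.0)
bot.move_pose((.5205,.360,.19),Q); bot.move_linear((.5205,.360,.088),speed=.12)
print(f()); bot.set_gripper(0,100); print(bot.read_gripper_width(),bot.read_finger_force(),f())
bot.move_linear((.5205,.360,.215),speed=.12); print(f(),bot.read_gripper_width())
bot.move_pose((.571,-.006,.215),Q); print(bot.read_clock(),f())
im,p=shot("wrist","pics/w_over.png")
cv2.imwrite("pics/over.png",im[...,::-1])
E
```

```text
[-0.1  0.6 -0.7]
0.2925014256321989 99.41044449806213 [ 0.5 -0.9  3.6]
[-0.3  0.1 -6.7] 0.2955913430173617
12.975 [-0.2 -0.5 -7.3]
```

View pics/over.png

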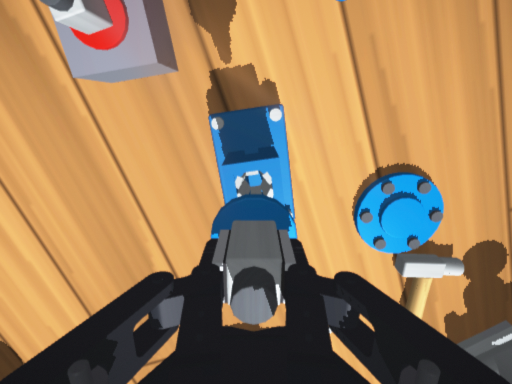

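The arbor is held square over the socket, with the bore visible at (253,183) just ahead of the collar. I'll lower it until it touches.

```bash
python3 - <<'E'
from h import *
f=lambda:np.round(bot.read_ft_force(),1)
x,y=.571,-.006
print(bot.move_linear((x,y,.140),speed=.10,until_force=6),f(),np.round(bot.read_position(),4))
print(bot.move_linear((x,y,.119),speed=.02,until_force=10),f(),np.round(bot.read_position(),4),np.round(bot.read_moment(),2))
print(bot.read_clock())
E
```

```text
False [ 0.4  0.8 -6.6] [ 0.5716 -0.006   0.1406]
True [ 0.6 -0.1  4.7] [ 0.571  -0.0066  0.1214] [-0.02 -0.15 -0.  ]
14.8
```

```bash
python3 - <<'E'
from h import *
r=np.radians; ph0=r(-19.5)
f=lambda:bot.read_ft_force()
z=bot.read_position()[2]-.0003; s=1
for i in range(8):
    s=-s
    j=bot.solve_ik((.571,-.006,z),q(ph0+s*.26)); bot.goto_joints(j)
    F=f(); p=bot.read_position()
    print(i,round(z,4),np.round(p,4),np.round(F,1),round(bot.read_clock(),2))
    if F[2]>22: z+=.0005
    else: z-=min(.0008,max(0,(14-F[2])*.0001))
    
E
```

```text
0 0.1211 [ 0.5709 -0.0064  0.1212] [-1.5 -2.6  0.3] 15.16
1 0.1203 [ 0.5711 -0.0064  0.1204] [-0.9 -3.6  0.2] 15.72
2 0.1195 [ 0.571  -0.0063  0.1198] [-2.6 -4.1  2.7] 16.29
3 0.1187 [ 0.5711 -0.0064  0.1191] [-2.6 -4.7  4.5] 16.86
4 0.1179 [ 0.571  -0.0063  0.1184] [-4.2 -4.2  6.4] 17.43
5 0.1172 [ 0.5712 -0.0064  0.1179] [-3.8 -5.1  7. ] 17.99
6 0.1164 [ 0.571  -0.0064  0.1175] [-3.6 -4.2 10.5] 18.56
7 0.1161 [ 0.5712 -0.0065  0.1175] [-4.5 -5.1 12.5] 19.12
```

```bash
python3 - <<'E'
from h import *
r=np.radians; ph0=r(-19.5)
f=lambda:bot.read_ft_force()
z=.1157; s=1
for i in range(8):
    s=-s
    j=bot.solve_ik((.571,-.006,z),q(ph0+s*.26)); bot.goto_joints(j)
    F=f(); p=bot.read_position()
    print(i,round(z,4),np.round(p,4),np.round(F,1),round(bot.read_clock(),2))
    z-=np.clip((16-F[2])*.00008,-.0006,.0006)
bot.wait(.2); print(f(),bot.read_position())
im,p=shot("scene","pics/sc1.png")
c=im[130:230,200:310];cv2.imwrite("pics/sc1c.png",cv2.resize(c,(660,600),interpolation=cv2.INTER_CUBIC)[...,::-1])
E
```

```text
0 0.1157 [ 0.571  -0.0064  0.1175] [-7.  -4.5 15.1] 19.69
1 0.1156 [ 0.5712 -0.0065  0.1175] [-6.7 -4.8 15.3] 20.26
2 0.1156 [ 0.5711 -0.0064  0.1175] [-6.6 -4.9 16.5] 20.82
3 0.1156 [ 0.5712 -0.0065  0.1175] [-6.3 -4.2 15.6] 21.39
4 0.1156 [ 0.571  -0.0064  0.1175] [-7.2 -4.6 16.4] 21.96
5 0.1156 [ 0.5712 -0.0065  0.1175] [-5.4 -5.  15.9] 22.52
6 0.1156 [ 0.571  -0.0064  0.1175] [-7.2 -4.  15.8] 23.09
7 0.1156 [ 0.5712 -0.0066  0.1175] [-6.  -5.3 16.5] 23.66
[-5.88649301 -4.99490373 16.22574797] [ 0.5712029  -0.00653101  0.11747804]
```

View pics/sc1c.png

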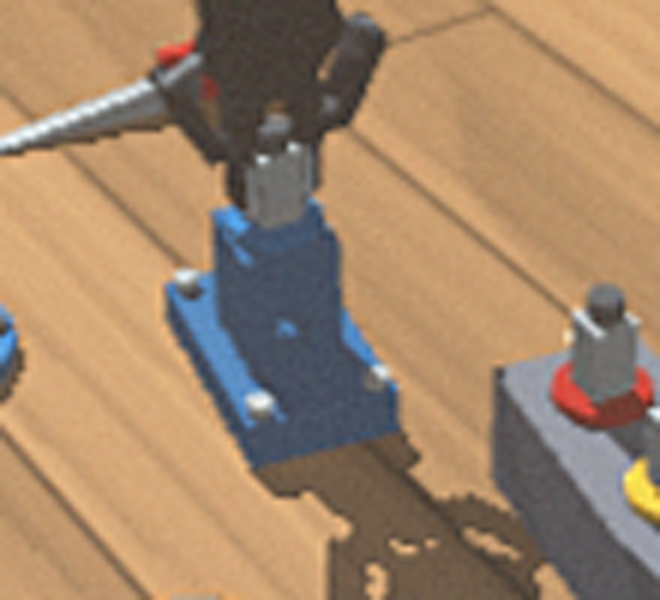

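The arbor hit a hard stop at z = 0.1175 while the force rose from 10 to 16 N, and the picture shows the collar on the tower at about (285,235), so it is seated. I'll release it, lift away and fetch the drift.

```bash
python3 - <<'E'
from h import *
r=np.radians; f=lambda:np.round(bot.read_ft_force(),1)
bot.set_gripper(1.0); print(f(),bot.read_position())
p=bot.read_position(); bot.move_linear((p[0],p[1],.23),speed=.15); print(f())
im,_=shot("top","pics/top_seated.png")
a=r(-6.6); d=np.array([np.cos(a),np.sin(a)]); g=np.array([.4425,-.294])-.012*d
Q=q(r(83.4))
bot.move_pose((*g,.10),Q); im,_=shot("wrist","pics/w_dri2.png")
bot.set_gripper(.6)
print(bot.move_linear((*g,.009),speed=.08,until_force=8),f())
bot.set_gripper(0,80); print(bot.read_gripper_width(),f())
p=bot.read_position(); bot.move_linear((*p[:2],.09),speed=.12); print(bot.read_gripper_width(),f(),bot.read_clock())
im,_=shot("wrist","pics/w_dri3.png"); cv2.imwrite("pics/d3.png",im[...,::-1])
E
```

```text
[-0.2  0.3  0.3] [ 0.57098996 -0.0058364   0.11541958]
[-0.   0.6 -0.3]
False [-1.   0.7  0. ]
0.14871567834078117 [-1.1  0.9  5.3]
0.15123395086851876 [-0.1 -0.4 -2.9] 30.3583
```

View pics/d3.png

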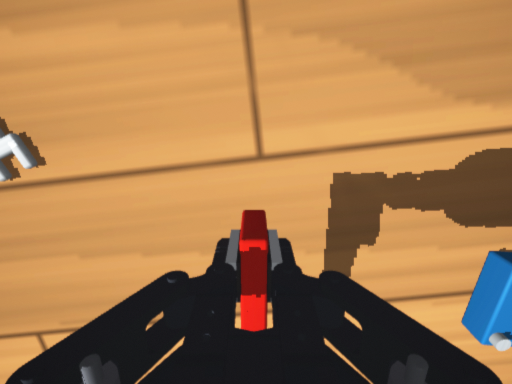

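The drift is held square and centred in the fingers, with the handle at about (255,270). I'll turn it to the slot direction, bring it over the base and touch down.

```bash
cat >> h.py <<'E'
yaw=np.radians(-11.7); U=np.array([-np.sin(yaw),np.cos(yaw)]); C=np.array([.571,-.006])
G=lambda t,z:(*(C+U*(t-.172)),z)   # TCP for drift tip t past the bore axis
QD=q(np.radians(168.3))
E
python3 - <<'E'
from h import *
f=lambda:np.round(bot.read_ft_force(),1)
bot.move_pose(G(-.10,.10),QD); f0=f()
bot.move_linear(G(-.045,.10),speed=.15); bot.move_linear(G(-.045,.045),speed=.1)
print(bot.move_linear(G(-.045,.034),speed=.015,until_force=3),f0,f(),np.round(bot.read_position(),4),np.round(bot.read_joint_positions(),2),bot.read_clock())
a,_=shot("top","pics/t5.png"); b,_=shot("scene","pics/s5.png")
o=np.hstack([cv2.resize(a[150:270,230:330],(400,480),interpolation=cv2.INTER_CUBIC),cv2.resize(b[120:220,190:273],(400,480),interpolation=cv2.INTER_CUBIC)])
cv2.imwrite("pics/o5.png",o[...,::-1])
E
```

```text
True [ 0.2 -0.1 -1.8] [-0.3 -0.2  3.8] [ 0.5273 -0.218   0.0378] [-0.52  0.56 -0.37  0.64  0.   -1.89] 33.375
```

View pics/o5.png

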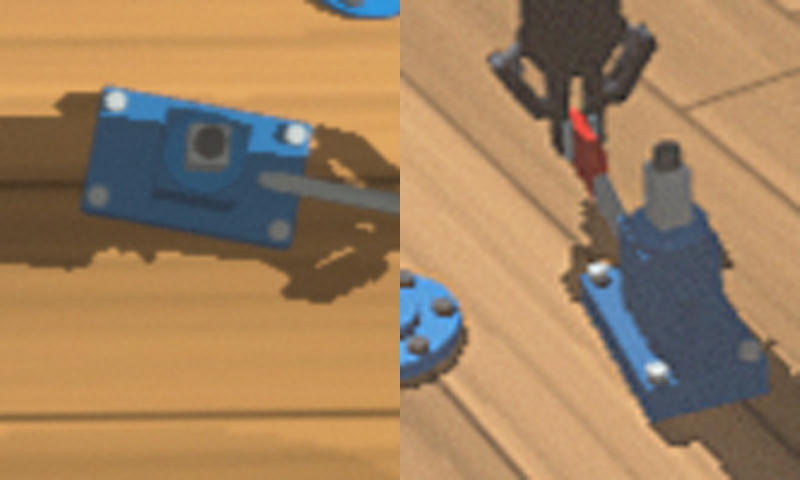

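The tip is over the base at (265,180) in the top crop, on the slot's centre line. I'll drive it in stages, watching the force.

```bash
python3 - <<'E'
from h import *
f=lambda:np.round(bot.read_ft_force(),1)
z=.0385
for t,s in((-.02,.03),(.03,.05),(.045,.02),(.06,.02),(.075,.02),(.084,.02)):
    hit=bot.move_linear(G(t,z),speed=s,until_force=28); F=bot.read_ft_force()
    p=np.array(bot.read_position()); tt=(p[:2]-C)@U+.172
    print(t,hit,np.round(F,1),"along",round(F[:2]@U,1),"tip",round(tt,4),"lat",round((p[:2]-C)@[U[1],-U[0]],4),round(p[2],4),round(bot.read_clock(),2))
    if hit: break
E
```

```text
-0.02 False [0.3 0.2 3.1] along 0.3 tip -0.0198 lat -0.0002 0.0384 34.45
0.03 False [-0.2  0.5  5.2] along 0.4 tip 0.0311 lat 0.0004 0.039 35.6
0.045 False [-1.8 -5.5  8.6] along -5.7 tip 0.0437 lat 0.0011 0.0395 36.5
0.06 False [-2.3 -9.9  7.5] along -10.2 tip 0.0569 lat 0.0014 0.0395 37.4
0.075 False [-1.4 -6.1  8.9] along -6.3 tip 0.0735 lat 0.0013 0.0395 38.3
0.084 False [-0.  -4.8  9.2] along -4.7 tip 0.0829 lat 0.0012 0.0395 38.9
```

```bash
python3 - <<'E'
from h import *
for t in(.087,.089,.091,.093):
    hit=bot.move_linear(G(t,.0388),speed=.01,until_force=14); F=bot.read_ft_force()
    p=np.array(bot.read_position()); tt=(p[:2]-C)@U+.172
    print(t,hit,np.round(F,1),"along",round(F[:2]@U,1),"tip",round(tt,4),round(p[2],4),round(bot.read_clock(),2))
    if hit or F[:2]@U<-16: break
a,_=shot("scene","pics/s6.png"); b,_=shot("top","pics/t6.png")
o=np.hstack([cv2.resize(b[150:270,230:330],(400,480),interpolation=cv2.INTER_CUBIC),cv2.resize(a[120:220,190:273],(400,480),interpolation=cv2.INTER_CUBIC)])
cv2.imwrite("pics/o6.png",o[...,::-1])
E
```

```text
0.087 False [ 0.  -3.8  6.5] along -3.7 tip 0.0861 0.0395 39.35
0.089 False [-1.  -4.6  7. ] along -4.7 tip 0.0881 0.0395 39.7
0.091 False [-2.4 -6.   6.9] along -6.4 tip 0.0893 0.0395 40.05
0.093 False [ -2.7 -12.4   7.1] along -12.7 tip 0.0893 0.0395 40.4
```

View pics/o6.png

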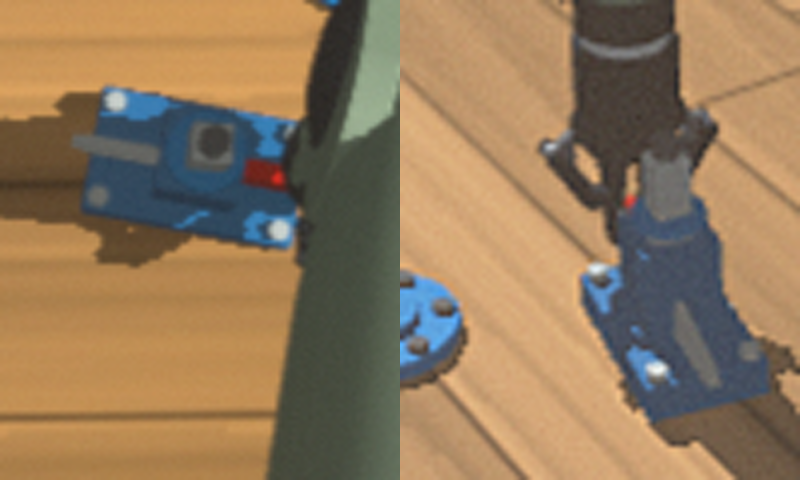

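The handle stopped against the tower at tip 89.3 mm; the drift shows through the far end and the arbor stands upright. I'll ease off, let go and withdraw.

```bash
python3 - <<'E'
from h import *
bot.move_linear(G(.0893,.0392),speed=.01); print(np.round(bot.read_ft_force(),1))
bot.set_gripper(.35); p=bot.read_position(); bot.move_linear((p[0],p[1],.16),speed=.1)
bot.move_linear((p[0]-.08*U[0],p[1]-.12,.25),speed=.2); bot.wait(.5)
a,_=shot("scene","pics/s7.png"); b,_=shot("top","pics/t7.png"); 
from fit import *
g0=load("top_seated",0)[0]; print(bot.read_clock(),np.round(bot.read_ft_force(),1))
o=np.hstack([cv2.resize(x[y0:y0+75,w0:w0+50],(266,400),interpolation=cv2.INTER_CUBIC) for x,y0,w0 in((a,145,222),(b,150,255),(g0,150,255))])
cv2.imwrite("pics/o7.png",o[...,::-1])
E
```

```text
[ 1.5 -2.4  4.8]
44.2 [-0.3  0.1  0.8]
```

View pics/o7.png

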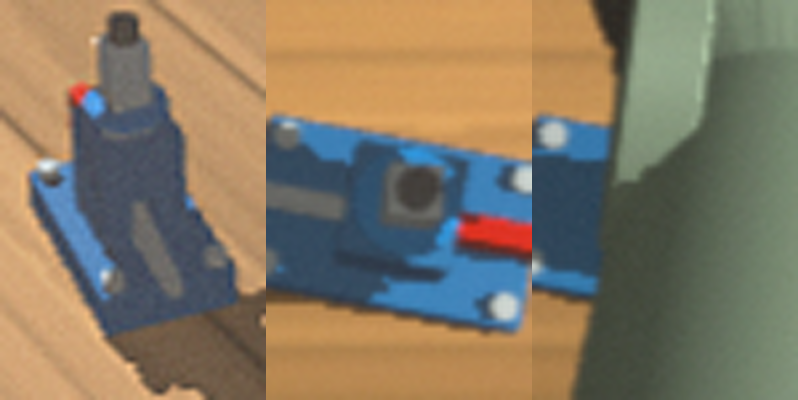

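The stub's top rose from row 149.8 to row 147.3, which fits about 8 mm of lift. The handle is flush to the tower and the arbor is upright, so I'll hand in.

```bash
python3 -c "
from cell import bot
print(bot.close_job())"
```

```text
the job is handed in; nothing more can be done
None
```

I handed the job in at about 44 s. The blue arbor was seated with the twist at about 16 N, then broken loose with the drift; its collar now stands nearly 8 mm up, judged from the drift reaching its stop and the camera view. The arbor is upright in the socket, the drift is in the slot, and the robot is clear.

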